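Set the bay marker and load the third bay of the portion rack

TASK

On the portion rack, run a fingertip along the back rail from the red end, pushing the yellow marker ahead of it past the first two gaps, and leave the marker in line with the middle of the third gap counted from the red end (gaps that already hold a box count too). Then push the green-lidded box across the rack's plate and into that third gap until it is fully home against the back plate. Push only: never lift or tip a box, and leave the other boxes and the things standing around where they are.

Things in the scene. Friction and masses are not known exactly. Their poses are not given: they have to be found in the camera images.
- rack: Fixed metal rack, dark dividers on a light plate: six open gaps in a row between seven upright dividers, red end at the left. Origin on the counter, mid-row, on the line of the divider fronts; x runs into the gaps (away from the robot), y along the row towards the red end, z up. Floor plate 3 mm thick, x -130 to +100 mm, y -200 to +200 mm, level into the gaps. Gaps 1 and 5 hold white-lidded boxes, the rest are empty.
- gap1 (a point): Mouth of the gap at the red end, on the floor plate (3 mm above the counter) between the divider fronts, at rack y = +130 mm; gaps follow every 52 mm towards -y. Dividers: 6 mm thick, x 0 to 78 mm, tops 40 mm above the counter, fronts rounded; the one at rack y = +156 mm is red. Axes as the rack's.
- gap3 (a point): Mouth of the third gap from the red end, on the floor plate (3 mm above the counter) midway between its divider fronts, at rack y = +26 mm. The gap is 46 mm clear, open at the front and top, closed by a back plate with its face at rack x = 78 mm, 40 mm high. Axes as the rack's.
- rail_mid (a point): Middle of the back rail, on its axis, 70 mm above the counter at rack x = 95 mm, y = 0. A 12 mm round bar along the rack's y, on posts at y = +182 mm (red) and -182 mm (dark), tops 76 mm above the counter. Higher than that, a fingertip has free room on both sides of the marker. Axes as the rack's.
- marker (a joint): Position of the yellow marker along the back rail, in m, growing away from the red end (along the rack's -y); its middle is at rack y = 0.150 m minus this value: in line with gaps 1, 2, 3, 4 at 0.020, 0.072, 0.124, 0.176. Range 0 to 0.30. Starts between 0 and 0.03, slides stiffly (about 1.2 N) and stays where it is left.
- marker_mid (a point): Middle of the yellow marker, an upright block on the rail: 24 mm along the rack's x, 26 mm along its y, 55 mm tall, from 65 to 120 mm above the counter; this point is 92.5 mm above the counter. Axes as the rack's.
- green_box_mid (a point): Box with the green lid, the one to push. 84 mm long, 36 mm wide, 48 mm tall, about 0.2 kg, rigid. Point at its very centre (24 mm above its underside); x along its length, y across its width, z up. Starts on the floor plate in front of the row, its middle 68 mm before the divider fronts, near either end, roughly parallel to the gaps. In a gap it has 5 mm play each side; fully home its middle is at rack x = 36 mm and its front stands 6 mm proud of the dividers.
- blue_box_mid (a point): Bystander: box with the blue lid, in front of the dividers near the other end. 84 mm long, 36 mm wide, 48 mm tall, about 0.2 kg, rigid. Point at its very centre (24 mm above its underside); x along its length, y across its width, z up.
- white_box_a_mid (a point): Bystander: box with a white lid, home in the first gap. 84 mm long, 36 mm wide, 48 mm tall, about 0.2 kg, rigid. Point at its very centre (24 mm above its underside); x along its length, y across its width, z up.
- white_box_b_mid (a point): Bystander: box with a white lid, home in the fifth gap. 84 mm long, 36 mm wide, 48 mm tall, about 0.2 kg, rigid. Point at its very centre (24 mm above its underside); x along its length, y across its width, z up.
- spray: Bystander: white bottle with a red cap, 64 mm across, 190 mm tall, left of the rack. Origin at the centre of its underside.
- jar: Bystander: amber jar with a steel lid, 70 mm across, 100 mm tall, right of the rack. Origin at the centre of its underside.
- bowl: Bystander: steel bowl, 130 mm across, 55 mm tall, beyond the rack. Origin at the centre of its underside.
- spatula: Bystander: spatula lying flat beyond the rack. Origin under its middle.
There are look-alikes about, which are no part of the job. What is shaped like the part that bears green_box_mid but brown is not meant.

How it is judged:
By the outcome, as a careful person would: the job done as asked, in the order asked, and still so for the second after the job is handed in, with the robot touching nothing.
It also fails if it takes over 58 s, if anything falls off the work surface, if the arm or the gripper's body presses on something with over 40 N, if the wrist force passes 120 N, or if a joint passes its speed limit or range.

ROBOT

A 6-joint arm with a two-finger parallel gripper is mounted at the origin on the work surface. World frame = base frame: x ahead of the robot, y to its left, z up, the work surface at z = 0. Lengths are in m, angles in rad, forces in N, time in s.
With the tool pointing down it reaches from about 0.35 to 0.775 m from the base axis. Payload 5.5 kg.
Tool frame: the origin (TCP) lies between the finger pads; the fingertips stand 17 mm ahead of it and the grasp point (between the pads) lies 2 mm behind it (env.finger_overhang is the distance from the TCP to the fingertips, in m); z points along the fingers, y is the direction in which the jaws open and shut (so a half turn about z gives the same grasp; the last joint's range is limited). The gripper opens to 85 mm and grips with 20 to 120 N. Pads are 22 mm wide; open, the fingers measure 114 mm over their backs; the gripper's body (76 mm by 85 mm) begins 54 mm behind the grasp point. The pads swing forward as they close: fully open they stand 13 mm farther back than shut.
Start: joints at [1.2, 0.313, 0.046, 1.304, 0, 1.431], TCP at [0.132, 0.56, 0.248] pointing down, gripper open.
Joint ranges: [-2.76, 2.76], [-0.86, 1.69], [-1.03, 1.26], [-2.2, 2.34], [-1.47, 1.5], [-3.14, 3.14]. Speed limits (rad/s): [2.57, 2.57, 3.14, 3.14, 3.14, 3.14].

INTERFACE

Orientations are given as a unit quaternion [w, x, y, z].
In Python, from workcell import env gives the robot as it stands. The module is installed in compiled form; this text tells all that it offers.
- The arm moves only by the tool arm_command, never from a script. Its argument "moves" is a list of rows, each a list of 5 numbers: the closure, from 0 (fully open) to 1 (shut), then the shift along the tool's x, y, z in mm, then the turn about the tool's z in rad. In form: [[fingers, dx, dy, dz, turn], ...]. A call has 1 to 12 rows; each row is the pose to reach, as a shift and turn from the pose commanded when the call began, along the tool's axes at that moment; what a row does not reach only later rows make up. A row lasts 1/10 s, in which the tool goes at most 50 mm and 8.59 degrees, less where a joint would pass 70% of its speed; a pose out of reach is approached as far as the arm can. A call with a gripper value outside its range is refused whole. The fingers move at their own pace and stop on an object; "squeeze" is the grip in N (left out, the last holds). Time passes only in rows, so rows that repeat a pose let the fingers close. It gives the time, the measured TCP pose, the force and the opening at its end, in the units of the state.
- env.get_state(): the state, without advancing time (a new reading comes with each control period).
- env.read_camera(name): name is "scene" or "top"; returns (picture, depth): 420x560x3 uint8, blue, green, red; 420x560 float32, m along the optical axis (not along the pixel's ray), 0 where there is no reading.
- env.get_calibration(name): a dict with "fx", "fy", "cx", "cy" (pixels), "pose" (4x4, takes a point from camera to world coordinates). Camera axes: x right, y down, z forward; pixel columns grow to the right and rows downward; lengths in m; the calibration is good to about 2 mm. A picture is of the moment at which its call begins. get_calibration takes no time and is no camera call.
- env.hand_in(): hands the job in, once; it reports no verdict.
The state is a dict: "clock": time; "joint_pos": joint angles; "qvel": joint speeds; "tau": joint torques, N m; "tcp_pos": TCP position; "orientation": TCP orientation; "wrist_force": force on the tool from outside, world axes, zero at the start; "ft_torque": the same for the moment, N m; "finger_gap": finger opening in m.
Only numpy, scipy, OpenCV 4.12 (cv2) and the standard library are available. Lean on these libraries where they do the work, as an engineer would, in place of code of your own. Each camera call takes 0.05 s, during which the arm holds its last target. There are 200 camera calls.

## Working session

There is one attempt and no reset: what is moved stays moved. The work goes in short steps, Python scripts to look and compute and a tool call to move; the robot and the scene stay as the last step left them, time stands still between calls to the robot, and variables do not carry over. Pictures are saved under pics/ and viewed, about 8 in all and at most 12, crops included, and the job is handed in when it is done.

Besides the shell and the picture viewer there is one more tool, called after "Call:" as name([rows], argument=value, ...), one row to a line, values as JSON. arm_command: Moves the arm, as the interface text tells. Its arguments: {"type":"object","properties":{"moves":{"type":"array","items":{"type":"array","items":{"type":"number"}}},"squeeze":{"type":"number"}},"required":["moves"]}

```bash
mkdir -p pics; cat > h.py <<'E'
import numpy as np, cv2
from workcell import env
def look(n,f):
    im,d=env.read_camera(n); cv2.imwrite(f'pics/{f}.png',im); np.save(f'pics/{f}.npy',d); return im,d
def pt(n,d,u,v):
    c=env.get_calibration(n); z=float(np.median(d[v-1:v+2,u-1:u+2]))
    return (c['pose']@[(u-c['cx'])/c['fx']*z,(v-c['cy'])/c['fy']*z,z,1])[:3]
def ray(n,u,v,h):
    "point on pixel ray at world height h"
    c=env.get_calibration(n); P=c['pose']; r=P[:3,:3]@[(u-c['cx'])/c['fx'],(v-c['cy'])/c['fy'],1]
    return P[:3,3]+r*(h-P[2,3])/r[2]
E
python3 - <<'E'
from h import *
np.set_printoptions(precision=4,suppress=True)
look('top','t0');look('scene','s0')
for n in('top','scene'):print(env.get_calibration(n))
print(env.get_state())
E
```

```text
{'fx': 512.786844129382, 'fy': 512.786844129382, 'cx': 278.22748471769063, 'cy': 211.5488186549007, 'pose': array([[ 0.0086, -0.9957,  0.092 ,  0.454 ],
       [-1.    , -0.0083,  0.0034, -0.059 ],
       [-0.0026, -0.0921, -0.9957,  1.2593],
       [ 0.    ,  0.    ,  0.    ,  1.    ]])}
{'fx': 539.1896752867522, 'fy': 539.1896752867522, 'cx': 278.31323946738786, 'cy': 209.07745610484338, 'pose': array([[-0.7704,  0.4288, -0.4718,  1.2007],
       [ 0.6375,  0.516 , -0.5721,  0.7462],
       [-0.0019, -0.7416, -0.6709,  1.0054],
       [ 0.    ,  0.    ,  0.    ,  1.    ]])}
{'clock': 0.1, 'joint_pos': array([1.2004, 0.3139, 0.0451, 1.3036, 0.    , 1.4312]), 'qvel': array([ 0.0004, -0.0001,  0.002 ,  0.0016, -0.0012,  0.0003]), 'tau': array([  0.0036, -48.1724,  29.9244,   0.0127,  -0.0001,   0.    ]), 'tcp_pos': array([0.1314, 0.5593, 0.2475]), 'orientation': array([-0.0002,  0.1151,  0.9933, -0.0008]), 'wrist_force': array([-0.3652,  0.0607,  0.946 ]), 'ft_torque': array([-0.0321, -0.0039, -0.0066]), 'finger_gap': 0.08530127960307425}
```

View pics/t0.png

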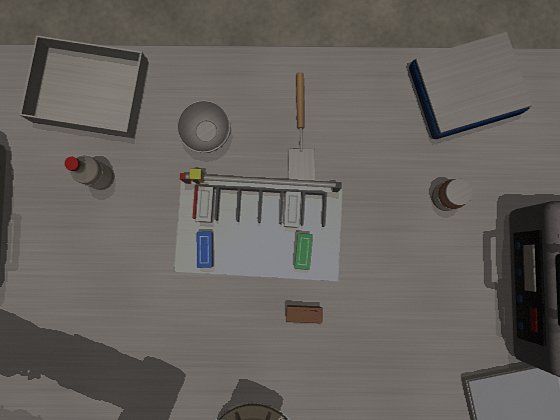

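View pics/s0.png

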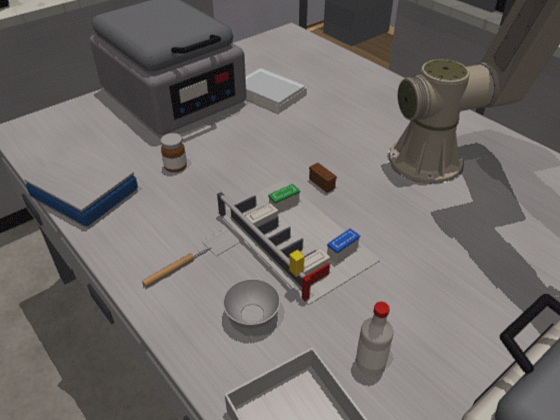

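The top view shows the rack with its plate at x 176–342, y 180–280. The red post is at (185,177), the marker at (196,174), the green box at (303,250) and the blue box at (204,249). I'll enlarge that part.

```bash
python3 - <<'E'
from h import *
im=cv2.imread('pics/t0.png')
c=im[160:290,170:350]; c=cv2.convertScaleAbs(c,alpha=1.3)
cv2.imwrite('pics/t0c.png',cv2.resize(c,None,fx=4.4,fy=4.4,interpolation=cv2.INTER_CUBIC))
E
```

```text
(no output)
```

View pics/t0c.png

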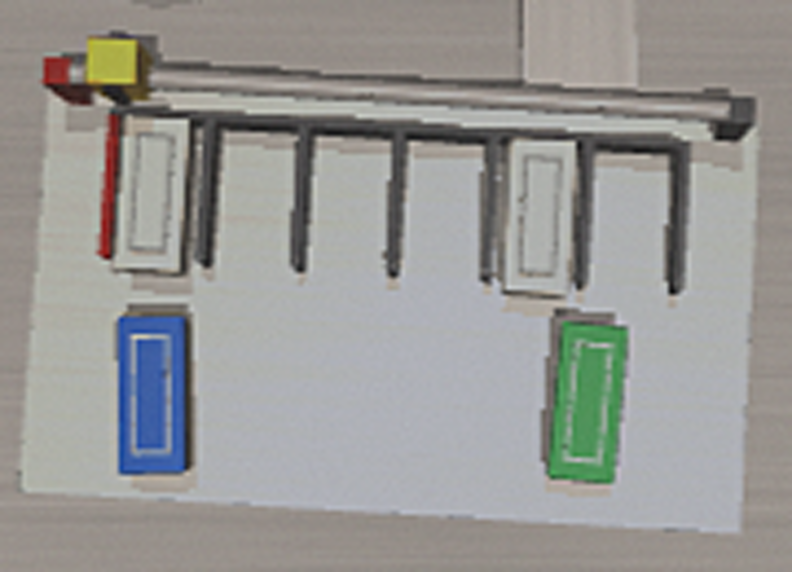

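```bash
cat >> h.py <<'E'
def cr(u,v,h,s=4.4,o=(170,160)): return ray('top',o[0]+(u+.5)/s-.5,o[1]+(v+.5)/s-.5,h)[:2]
def fit(A,B):
    "rigid 2D: B = R A + t"
    A,B=np.array(A),np.array(B);a,b=A.mean(0),B.mean(0);U,S,V=np.linalg.svd((A-a).T@(B-b))
    D=np.diag([1,np.linalg.det(V.T@U.T)]);R=V.T@D@U.T;return R,b-R@a
E
python3 - <<'E'
from h import *
np.set_printoptions(precision=4,suppress=True)
F=[(-.13,.2,22,492,.003),(-.13,-.2,741,532,.003),(0,.156,104,258,.04),(0,.104,205,266,.04),(0,.052,299,271,.04),(0,0,392,277,.04),(0,-.052,485,283,.04),(0,-.104,580,289,.04),(0,-.156,675,294,.04),(.095,.182,57,70,.076),(.095,-.182,740,105,.076)]
A=np.array([f[:2] for f in F]);B=np.array([cr(*f[2:]) for f in F])
R,t=fit(A,B);print('rack',t,np.arctan2(R[1,0],R[0,0]));print((B-(A@R.T+t))*1000)
np.savez('rack',R=R,t=t)
inv=lambda p:(np.array(p)-t)@R
for n,cs,h in(('green',[(567,322),(629,326),(614,483),(548,478)],.051),('blue',[(118,316),(189,316),(188,472),(118,472)],.051),('marker',[(88,40),(136,39),(136,82),(88,84)],.12),('wa',[(120,118),(188,120),(183,272),(113,270)],.051),('wb',[(511,138),(577,142),(567,296),(503,292)],.051)):
    P=np.array([cr(*c,h) for c in cs]);q=inv(P);m=q.mean(0);d=(q[0]+q[1]-q[2]-q[3])/2;w=(q[0]+q[3]-q[1]-q[2])/2
    print(n,'world',P.mean(0),'rack',m,'ang',np.arctan2(d[1],d[0]),'L',np.linalg.norm(d),'W',np.linalg.norm(w))
d=np.load('pics/t0.npy')
print(pt('top',d,303,250),pt('top',d,196,174),pt('top',d,260,250))
E
```

```text
rack [ 0.541  -0.0082] -0.04712789752349808
[[ 1.0155 -1.4054]
 [ 1.3598  0.3736]
 [ 0.6225  0.0895]
 [-0.8174 -2.8405]
 [-0.6564 -1.9024]
 [-1.0414 -0.397 ]
 [-1.4243  1.1441]
 [-1.7962  1.6384]
 [-1.624   2.1697]
 [ 1.4906 -0.1877]
 [ 2.8713  1.3177]]
green world [ 0.4732 -0.1153] rack [-0.0627 -0.1102] ang -0.057276464375181024 L 0.08385901321015171 W 0.03423749850447551
blue world [0.4756 0.1178] rack [-0.0713  0.1228] ang 0.06575965150622896 L 0.08316066625144738 W 0.03768968436672793
marker world [0.6436 0.1325] rack [0.0958 0.1453] ang 0.07066874431626964 L 0.022471839066806654 W 0.024530044391442324
wa world [0.5825 0.1214] rack [0.0353 0.1313] ang 0.029803731372871532 L 0.08238045701995864 W 0.03721745252449001
wb world [ 0.5723 -0.088 ] rack [ 0.0351 -0.0783] ang -0.004879434904004874 L 0.08340040684183891 W 0.03503285477569384
[ 0.4754 -0.1137  0.054 ] [0.6427 0.1306 0.119 ] [ 0.4754 -0.011   0.0041]
```

Rack, boxes and marker agree with the sizes given: the rack origin is at (0.541, -0.008) with yaw -0.047, and the marker is at rack y ≈ 0.145. I'll write a helper that computes moves, then go above the red end.

```bash
cat >> h.py <<'E'
from scipy.spatial.transform import Rotation as Ro
def go(rx,ry,tip,yaw=0,tooly=np.pi/2):
    "print tool shift to bring fingertip to rack (rx,ry), height tip; tool y at rack angle tooly+yaw"
    k=np.load('rack.npz');R,t=k['R'],k['t'];s=env.get_state();q=s['orientation']
    M=Ro.from_quat([*q[1:],q[0]]).as_matrix();w=R@[rx,ry]+t
    D=M.T@(np.array([*w,tip+env.finger_overhang])-s['tcp_pos'])
    a=np.arctan2(M[1,1],M[0,1]);des=np.arctan2(R[1,0],R[0,0])+tooly+yaw
    tn=-(des-a+np.pi)%(2*np.pi)-0; tn=(a-des+np.pi)%(2*np.pi)-np.pi
    print('shift mm',np.round(D*1000,1),'turn',round(tn,3),'tcp rack',np.round((s['tcp_pos'][:2]-t)@R,4),'tipz',round(s['tcp_pos'][2]-env.finger_overhang,4),'gap',round(s['finger_gap'],4),'F',np.round(s['wrist_force'],2),'t',s['clock'])
E
python3 -c "
from h import *
go(.095,.195,.20)"
```

```text
shift mm [-586.4 -249.6   30.8] turn -0.184 tcp rack [-0.4359  0.5476] tipz 0.2305 gap 0.0853 F [-0.37  0.06  0.95] t 0.1
```

Call:
arm_command([
  [1,-20,-10,0,0],
  [1,-60,-27,0,-0.05],
  [1,-100,-45,0,-0.1],
  [1,-145,-63,0,-0.15],
  [1,-190,-82,0,-0.184],
  [1,-235,-101,0,-0.184],
  [1,-280,-120,0,-0.184],
  [1,-325,-139,0,-0.184],
  [1,-370,-158,0,-0.184],
  [1,-415,-177,0,-0.184],
  [1,-460,-196,0,-0.184],
  [1,-500,-214,0,-0.184],
], squeeze=20)

```text
clock: 1.3
tcp_pos: [0.5709, 0.2353, 0.2478]
orientation: [-0.0, 0.024, 1.0, -0.0]
wrist_force: [0.3, 0.3, -0.1]
finger_gap: 0.0
```

```bash
python3 -c "
from h import *
go(.095,.195,.20)"
```

```text
shift mm [-76.6 -49.6  30.7] turn -0.0 tcp rack [0.0184 0.2446] tipz 0.2308 gap 0.0 F [ 0.31  0.31 -0.07] t 1.3
```

Call:
arm_command([
  [1,-35,-23,0,0],
  [1,-77,-50,0,0],
  [1,-77,-50,30,0],
  [1,-77,-50,60,0],
  [1,-77,-50,85,0],
  [1,-77,-50,105,0],
  [1,-77,-50,105,0],
  [1,-77,-50,105,0],
])

```text
clock: 2.1
tcp_pos: [0.6435, 0.1835, 0.143]
orientation: [-0.001, 0.023, 1.0, -0.0]
wrist_force: [0.4, -0.1, 0.3]
finger_gap: -0.0
```

```bash
python3 - <<'E'
from h import *
go(.095,.195,.095)
im,d=look('scene','s1'); im2,d2=look('top','t1')
a=cv2.resize(im[230:310,250:370],None,fx=4,fy=4,interpolation=2)
b=cv2.resize(im2[140:220,160:280],None,fx=4,fy=4,interpolation=2)
cv2.imwrite('pics/c1.png',cv2.convertScaleAbs(np.vstack([a[:300],b[:300]]),alpha=1.3))
E
```

```text
shift mm [-1.6 -1.2 31. ] turn 0.0 tcp rack [0.0934 0.1963] tipz 0.126 gap -0.0 F [ 0.42 -0.14  0.3 ] t 2.1
```

View pics/c1.png

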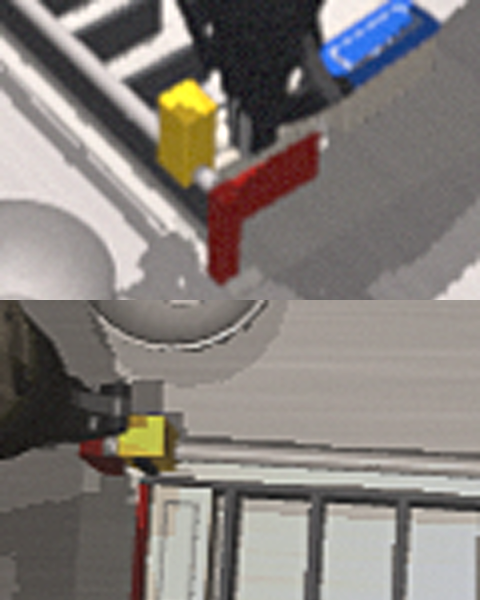

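```bash
python3 - <<'E'
from h import *
s=env.get_state()
for n,o in(('scene',(250,230)),('top',(160,140))):
    c=env.get_calibration(n)
    for dz in(-.017,0,.05):
        p=np.linalg.inv(c['pose'])@[*(s['tcp_pos']+[0,0,dz]),1];u=c['fx']*p[0]/p[2]+c['cx'];v=c['fy']*p[1]/p[2]+c['cy'];print(n,u,v,(u-o[0])*4,(v-o[1])*4)
print(ray('top',188.7,166,.126))
im=cv2.imread('pics/s1.png');cv2.imwrite('pics/c2.png',cv2.convertScaleAbs(cv2.resize(im[200:320,240:400],None,fx=5,fy=5,interpolation=2),alpha=1.3))
E
```

```text
scene 311.1739270572722 265.23001227061457 244.69570822908872 140.92004908245826
scene 311.48155276390247 259.92885491911716 245.92621105560988 119.71541967646863
scene 312.4223920335653 243.7158502727138 249.6895681342612 54.86340109085518
top 171.5762725318079 172.2573336582901 46.30509012723155 129.02933463316037
top 169.95558685002572 170.9562921022301 39.8223474001029 123.82516840892038
top 164.89394943755963 166.89294984570768 19.575797750238507 107.5717993828307
[0.65950599 0.14616461 0.126     ]
```

View pics/c2.png

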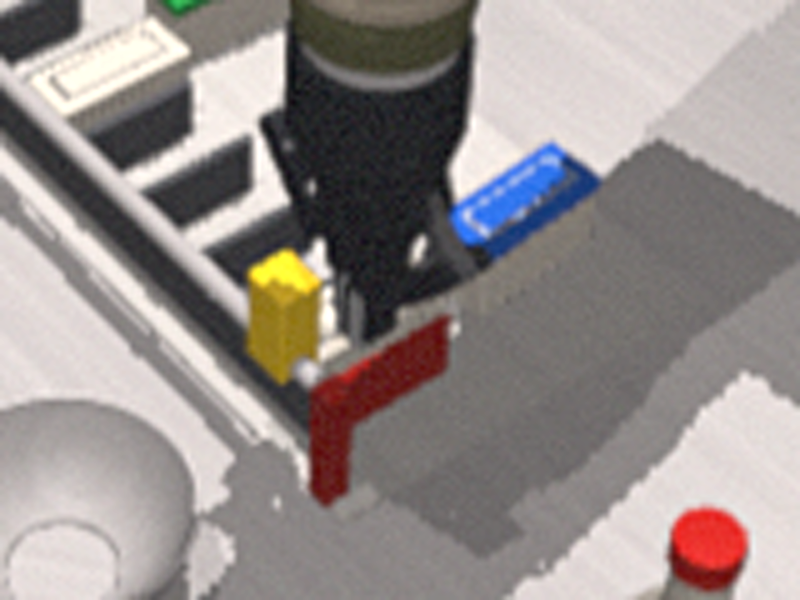

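The tip is where the arm says it is, at crop (365,320), which matches the projection. It is beside the marker on the red side. I'll go down and push, stopping short of the target.

Call:
arm_command([
  [1,-2,0,16,0],
  [1,-2,0,31,0],
  [1,-2,-8,31,0],
  [1,-2,-20,31,0],
  [1,-2,-35,31,0],
  [1,-2,-50,31,0],
  [1,-2,-65,31,0],
  [1,-2,-80,31,0],
  [1,-2,-95,31,0],
  [1,-2,-108,31,0],
  [1,-2,-118,31,0],
  [1,-2,-118,31,0],
])

```text
clock: 3.4
tcp_pos: [0.6402, 0.0637, 0.1121]
orientation: [-0.0, 0.024, 1.0, -0.0]
wrist_force: [-0.2, -0.6, 0.3]
finger_gap: 0.0
```

```bash
cat >>h.py <<'E'
def marker(f):
    im,d=look('scene',f);hsv=cv2.cvtColor(im,cv2.COLOR_BGR2HSV)
    m=cv2.inRange(hsv,(22,130,60),(34,255,255));n,l,s,c=cv2.connectedComponentsWithStats(m);i=1+s[1:,4].argmax()
    v,u=np.where((l==i)&(d>0));k=env.get_calibration('scene');z=d[v,u]
    P=(k['pose']@np.array([(u-k['cx'])/k['fx']*z,(v-k['cy'])/k['fy']*z,z,z*0+1]))[:3].T
    r=np.load('rack.npz');Q=np.c_[(P[:,:2]-r['t'])@r['R'],P[:,2]]
    print('n',len(u),'pct2/50/98',np.percentile(Q,[2,50,98],axis=0).round(4).tolist(),'box',s[i])
    T=Q[Q[:,2]>.114]
    if len(T)>8: print('top: ',T[:,:2].mean(0),np.ptp(T[:,:2],axis=0),len(T))
E
python3 - <<'E'
from h import *
go(.095,.0535,.095); marker('s2')
E
```

```text
shift mm [  0.7 -23.    0.1] turn -0.002 tcp rack [0.0957 0.0765] tipz 0.0951 gap 0.0 F [-0.23 -0.57  0.28] t 3.4
n 159 pct2/50/98 [[0.0921, 0.0383, 0.064], [0.1059, 0.0544, 0.0986], [0.1084, 0.065, 0.1201]] box [265 228  10  24 159]
top:  [0.10159953 0.04996399] [0.01600798 0.02786711] 43
```

Call:
arm_command([
  [1,0,-8,0,0],
  [1,0,-16,0,0],
  [1,0,-20,0,0],
  [1,0,-20,0,0],
  [1,0,-20,0,0],
])

```text
clock: 3.95
tcp_pos: [0.6396, 0.0453, 0.1123]
orientation: [0.0, 0.024, 1.0, -0.0]
wrist_force: [-0.7, -0.3, -0.1]
finger_gap: -0.0002
```

```bash
python3 - <<'E'
from h import *
go(.095,.0535,.095); marker('s3')
im=cv2.imread('pics/s3.png');cv2.imwrite('pics/c3.png',cv2.convertScaleAbs(cv2.resize(im[180:300,210:340],None,fx=5,fy=5,interpolation=2),alpha=1.3))
E
```

```text
shift mm [ 0.9 -4.6  0.3] turn 0.0 tcp rack [0.0959 0.0581] tipz 0.0953 gap -0.0002 F [-0.66 -0.31 -0.12] t 3.95
n 153 pct2/50/98 [[0.0611, -0.0437, 0.0424], [0.1057, 0.0355, 0.0975], [0.1083, 0.047, 0.1204]] box [260 223  10  25 154]
top:  [0.10233696 0.03345108] [0.01894715 0.02733458] 38
```

View pics/c3.png

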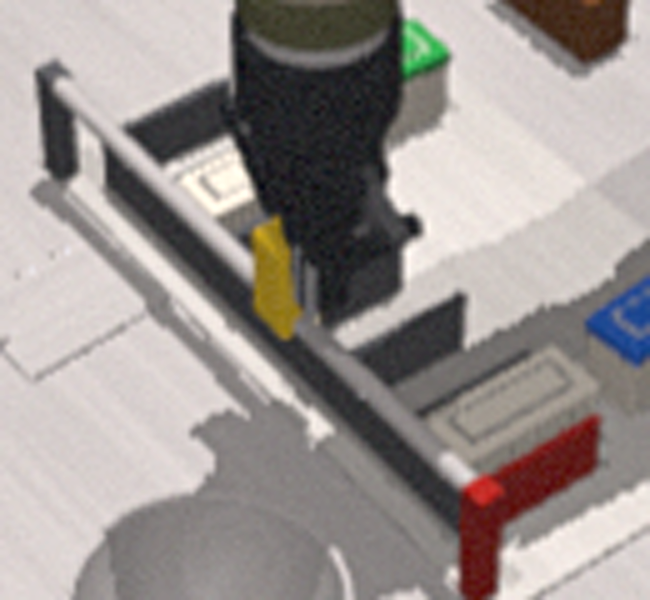

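The marker is at crop (272,280). It is still a little short of gap 3, which lies behind the gripper. I'll check the scene camera against the rail post tops at (483,492) and (52,75).

```bash
python3 - <<'E'
from h import *
k=np.load('rack.npz');R,t=k['R'],k['t']
for u,v,h,n in((483,492,.076,'red .095 .182'),(52,75,.076,'dark .095 -.182'),(462,298,.04,'div2 front 0 .104'),(598,420,.04,'div1 front 0 .156'),(255,313,.065,'mk L .107'),(293,338,.065,'mk R .107')):
    print(n,np.round((ray('scene',210+(u+.5)/5-.5,180+(v+.5)/5-.5,h)[:2]-t)@R,4))
E
```

```text
red .095 .182 [0.0967 0.1848]
dark .095 -.182 [ 0.097  -0.1766]
div2 front 0 .104 [0.0044 0.0563]
div1 front 0 .156 [0.0038 0.1597]
mk L .107 [0.1073 0.0225]
mk R .107 [0.1025 0.0472]
```

Call:
arm_command([
  [1,0,-2,0,0],
  [1,0,-4,0,0],
  [1,0,-4,0,0],
  [1,0,-4,0,0],
  [1,0,5,0,0],
  [1,0,15,-10,0],
  [1,0,20,-40,0],
  [1,0,20,-80,0],
  [1,40,20,-100,0],
  [1,80,10,-100,0],
  [1,120,0,-100,0],
  [1,160,-20,-100,0],
])

```text
clock: 5.2
tcp_pos: [0.4775, 0.0342, 0.2133]
orientation: [0.001, 0.022, 1.0, 0.0]
wrist_force: [0.3, -1.7, 0.0]
finger_gap: 0.0001
```

```bash
python3 - <<'E'
from h import *
go(-.13,-.11,.13); marker('s4')
im=cv2.imread('pics/s4.png');im2,_=look('top','t4')
a=cv2.resize(im[185:305,210:340],(585,540),interpolation=2)
b=cv2.resize(im2[160:220,170:350],(540,180),interpolation=2)
cv2.imwrite('pics/c4.png',cv2.convertScaleAbs(a,alpha=1.3));cv2.imwrite('pics/c4b.png',cv2.convertScaleAbs(b,alpha=1.3))
cv2.imwrite('pics/c4t.png',cv2.convertScaleAbs(cv2.resize(im2[160:290,170:350],None,fx=4.4,fy=4.4,interpolation=2),alpha=1.3))
E
```

```text
shift mm [  65.1 -149.2   66.2] turn 0.003 tcp rack [-0.0655  0.0393] tipz 0.1963 gap 0.0001 F [ 0.31 -1.67  0.01] t 5.2
n 269 pct2/50/98 [[0.0365, -0.0491, 0.0377], [0.101, 0.0368, 0.1013], [0.108, 0.0447, 0.1201]] box [260 221  14  26 270]
top:  [0.09626864 0.03089862] [0.02230552 0.0259173 ] 80
```

View pics/c4t.png

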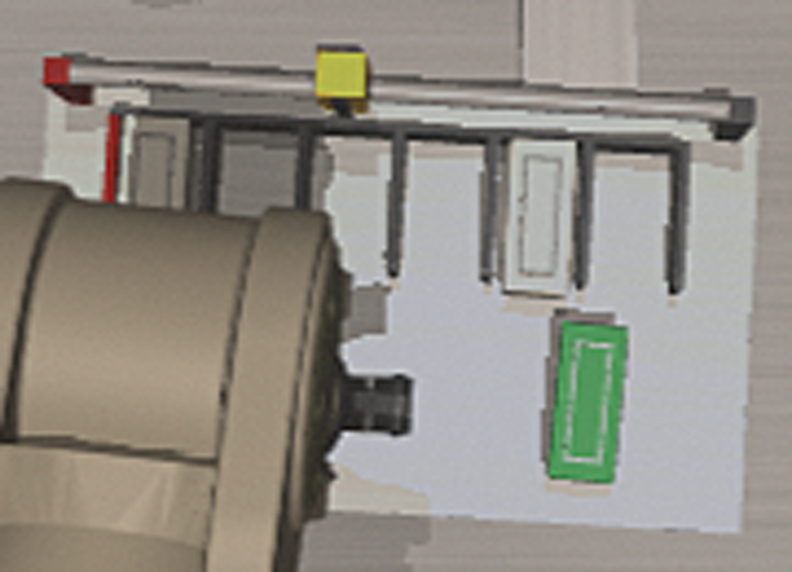

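```bash
python3 - <<'E'
from h import *
k=np.load('rack.npz');R,t=k['R'],k['t']
P=np.array([cr(u,v,.12) for u,v in((318,51),(369,54),(367,101),(317,99))]);print(((P-t)@R).mean(0))
for c,h in(((57,70),.076),((740,105),.076),((299,271),.04),((392,277),.04)):print((cr(*c,h)-t)@R)
print(env.get_state()['joint_pos'])
go(-.066,-.158,.10,0,0);go(-.066,-.158,.10,0,np.pi)
E
```

```text
[0.09462662 0.02715897]
[0.09649775 0.18188276]
[ 0.097806   -0.18054847]
[-0.00056604  0.05006883]
[-0.00102149 -0.00044562]
[-9.88869234e-02  1.37276870e-01 -2.69088008e-01  1.16945191e+00
 -5.25696588e-04 -5.17531194e-02]
shift mm [  -4.8 -196.2   95.4] turn 1.571 tcp rack [-0.0703  0.0382] tipz 0.1953 gap 0.0002 F [ 0.71 -0.68  0.22] t 5.3
shift mm [  -4.8 -196.2   95.4] turn -1.571 tcp rack [-0.0703  0.0382] tipz 0.1953 gap 0.0002 F [ 0.71 -0.68  0.22] t 5.3
```

The marker sits at rack y ≈ 0.0265–0.027 against a target of 0.026, and both cameras agree. Next I'll go to the far side of the green box with the tool turned 90° and the fingers part-open, so it pushes the box's side squarely.

Call:
arm_command([
  [0.6,-2,-10,0,0.14],
  [0.6,-3,-30,0,0.28],
  [0.6,-4,-50,0,0.42],
  [0.6,-5,-70,0,0.56],
  [0.6,-5,-90,0,0.7],
  [0.6,-5,-110,0,0.84],
  [0.6,-5,-130,0,0.98],
  [0.6,-5,-150,0,1.12],
  [0.6,-5,-170,10,1.26],
  [0.6,-5,-190,20,1.4],
  [0.6,-5,-198,40,1.54],
  [0.6,-5,-198,70,1.571],
])

```text
clock: 6.5
tcp_pos: [0.477, -0.1667, 0.1438]
orientation: [0.003, 0.725, 0.689, 0.001]
wrist_force: [-0.4, 1.1, -0.7]
finger_gap: 0.0341
```

```bash
python3 - <<'E'
from h import *
go(-.066,-.158,.013,0,0)
E
```

```text
shift mm [  3.6 -10.1 113.8] turn -0.005 tcp rack [-0.0565 -0.1614] tipz 0.1268 gap 0.0341 F [-0.42  1.05 -0.72] t 6.5
```

Call:
arm_command([
  [0.6,0,-5,20,0],
  [0.6,0,-5,45,0],
  [0.6,0,-5,70,0],
  [0.6,0,-5,80,0],
  [0.6,0,-5,80,0],
  [0.6,0,-5,80,0],
])

```text
clock: 7.1
tcp_pos: [0.4704, -0.1648, 0.0632]
orientation: [0.001, 0.723, 0.69, 0.0]
wrist_force: [-0.9, 0.3, -0.2]
finger_gap: 0.0342
```

```bash
python3 - <<'E'
from h import *
im,_=look('top','t5')
go(-.066,-.158,.013,0,0)
cv2.imwrite('pics/c5t.png',cv2.convertScaleAbs(cv2.resize(im[160:290,170:350],None,fx=4.4,fy=4.4,interpolation=2),alpha=1.3))
E
```

```text
shift mm [ 2.  -3.2 33.6] turn 0.0 tcp rack [-0.0628 -0.16  ] tipz 0.0466 gap 0.0342 F [-0.37  0.55 -0.23] t 7.15
```

View pics/c5t.png

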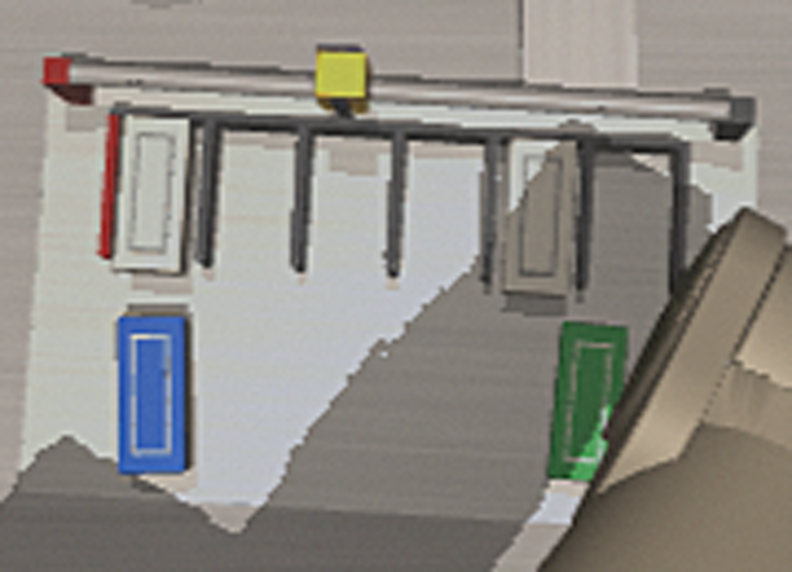

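The green box at (590,400) hasn't moved and the fingers are clear beside it. I'll go down and push it sideways.

Call:
arm_command([
  [0.6,0,-3,15,0],
  [0.6,0,-3,33,0],
  [0.6,0,-3,33,0],
  [0.6,6,-3,33,0],
  [0.6,14,-3,33,0],
  [0.6,22,-3,33,0],
  [0.6,30,-3,33,0],
  [0.6,38,-3,33,0],
  [0.6,46,-3,33,0],
  [0.6,54,-3,33,0],
  [0.6,62,-3,33,0],
  [0.6,70,-3,33,0],
])

```text
clock: 8.35
tcp_pos: [0.4697, -0.0939, 0.0292]
orientation: [-0.0, 0.724, 0.69, -0.0]
wrist_force: [-0.9, -4.1, 2.5]
finger_gap: 0.0339
```

Call:
arm_command([
  [0.6,8,0,0,0],
  [0.6,16,0,0,0],
  [0.6,24,0,0,0],
  [0.6,32,0,0,0],
  [0.6,40,0,0,0],
  [0.6,48,0,0,0],
  [0.6,56,0,0,0],
  [0.6,64,0,0,0],
  [0.6,70,0,0,0],
  [0.6,74,0,0,0],
  [0.6,74,0,0,0],
  [0.6,74,0,0,0],
])

```text
clock: 9.55
tcp_pos: [0.4727, -0.02, 0.0289]
orientation: [-0.001, 0.723, 0.69, 0.0]
wrist_force: [0.4, 0.5, -0.0]
finger_gap: 0.0342
```

```bash
python3 - <<'E'
from h import *
im,_=look('top','t6')
go(-.066,-.003,.013,0,0)
cv2.imwrite('pics/c6t.png',cv2.convertScaleAbs(cv2.resize(im[160:290,170:350],None,fx=4.4,fy=4.4,interpolation=2),alpha=1.3))
E
```

```text
shift mm [12.3  1.6 -1. ] turn 0.0 tcp rack [-0.0676 -0.0153] tipz 0.012 gap 0.0344 F [ 0.14 -0.91 -0.08] t 9.6
```

View pics/c6t.png

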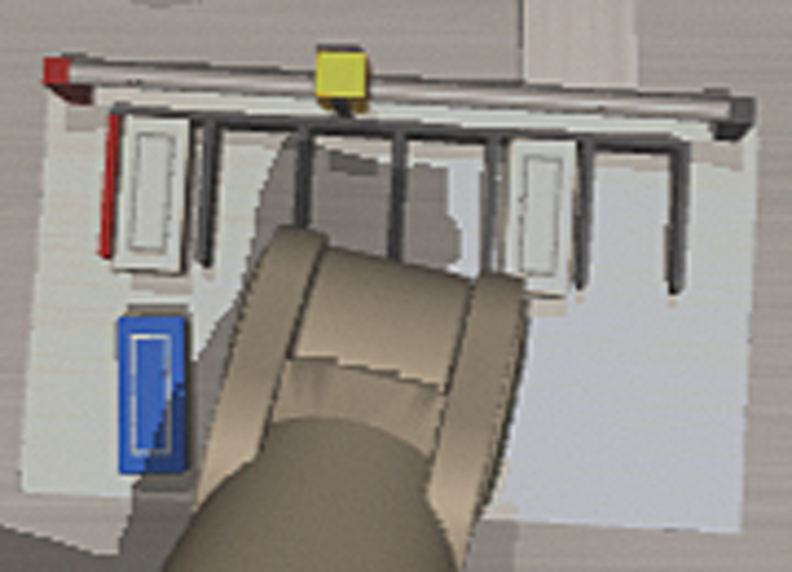

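Call:
arm_command([
  [0.6,5,0,0,0],
  [0.6,9,0,0,0],
  [0.6,11,0,0,0],
  [0.6,11,0,0,0],
  [0.6,11,0,0,0],
  [0.6,0,0,0,0],
  [0.6,-20,0,0,0],
  [0.6,-25,0,-40,0],
  [0.6,-25,0,-90,0],
  [0.6,-25,0,-120,0],
  [0.6,-60,0,-140,0],
  [0.6,-110,0,-140,0],
])

```text
clock: 10.8
tcp_pos: [0.47, -0.1314, 0.173]
orientation: [0.003, 0.722, 0.692, 0.002]
wrist_force: [1.2, -0.8, 0.0]
finger_gap: 0.0345
```

Call:
arm_command([
  [1,-50,-20,0,-0.14],
  [1,-80,-40,0,-0.28],
  [1,-80,-60,0,-0.42],
  [1,-80,-66,0,-0.56],
  [1,-80,-66,0,-0.7],
  [1,-80,-66,0,-0.84],
])

```text
clock: 11.4
tcp_pos: [0.3976, -0.2083, 0.1694]
orientation: [0.0, 0.377, 0.926, 0.0]
wrist_force: [0.6, 0.5, 0.5]
finger_gap: -0.0
```

```bash
python3 - <<'E'
from h import *
im,_=look('top','t7')
go(-.137,.026,.013)
cv2.imwrite('pics/c7t.png',cv2.convertScaleAbs(cv2.resize(im[160:290,170:350],None,fx=4.4,fy=4.4,interpolation=2),alpha=1.3))
E
```

```text
shift mm [156.2 172.4 139.4] turn -0.721 tcp rack [-0.1336 -0.2066] tipz 0.1524 gap -0.0001 F [ 0.26 -0.13 -0.65] t 11.45
```

View pics/c7t.png

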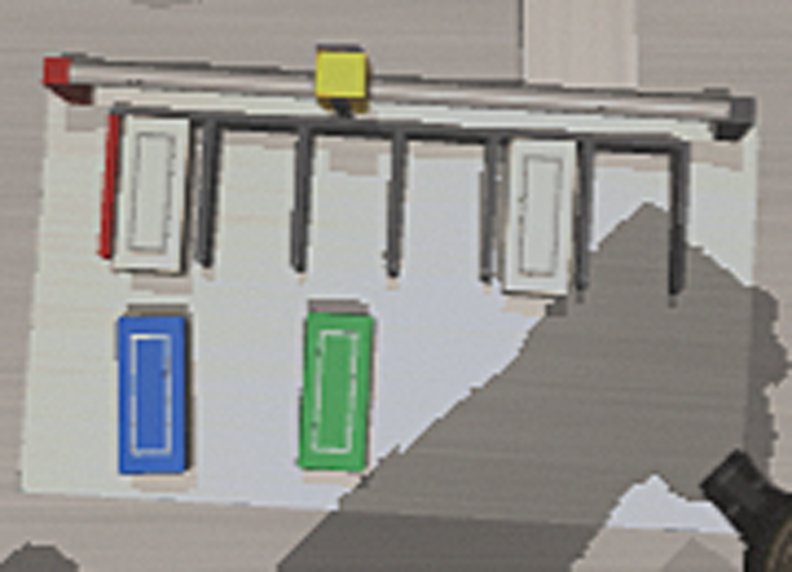

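The green box now stands in front of gap 3, with its lid corners at (309,312), (376,315), (366,472) and (299,468).

```bash
python3 - <<'E'
from h import *
k=np.load('rack.npz');R,t=k['R'],k['t']
P=np.array([cr(*c,.051) for c in [(309,312),(376,315),(366,472),(299,468)]]);q=(P-t)@R;d=(q[0]+q[1]-q[2]-q[3])/2
print(q.mean(0),np.arctan2(d[1],d[0]))
for c in((299,271),(392,277)):print((cr(*c,.04)-t)@R)
M=[((cr((a[0]+b[0])/2,(a[1]+b[1])/2,.04))-t)@R for a,b in(((299,271),(392,277)),((306,126),(399,132)))];print(M)
# image-based centroid of green
im=cv2.imread('pics/t7.png');m=cv2.inRange(cv2.cvtColor(im,cv2.COLOR_BGR2HSV),(50,90,40),(75,255,255));m[:, :230]=0
n,l,s,c=cv2.connectedComponentsWithStats(m);i=1+s[1:,4].argmax();pts=cv2.findNonZero((l==i).astype('u1'))
w=np.array([ray('top',*p[0],.051)[:2] for p in pts]);q=(w-t)@R;print(q.mean(0),cv2.minAreaRect((q*1000).astype('f4')))
go(-.137,.026,.013)
E
```

```text
[-0.06460335  0.02450553] -0.0025495464518845417
[-0.00056604  0.05006883]
[-0.00102149 -0.00044562]
[array([-0.00079381,  0.02480713]), array([0.07848624, 0.02583644])]
[-0.06519718  0.02572297] ((-64.54818725585938, 25.851577758789062), (82.92922973632812, 35.17171096801758), 0.22733885049819946)
shift mm [156.2 172.4 139.4] turn -0.721 tcp rack [-0.1336 -0.2066] tipz 0.1524 gap -0.0001 F [ 0.26 -0.13 -0.65] t 11.45
```

Box and gap both measure y ≈ 0.025 with the box square to the gap. I'll move behind it.

Call:
arm_command([
  [1,18,20,0,-0.1],
  [1,40,43,0,-0.2],
  [1,62,68,0,-0.3],
  [1,85,93,0,-0.4],
  [1,108,118,0,-0.5],
  [1,130,143,0,-0.6],
  [1,148,163,0,-0.7],
  [1,156,172,0,-0.721],
  [1,156,172,30,-0.721],
  [1,156,172,60,-0.721],
  [1,156,172,75,-0.721],
  [1,156,172,75,-0.721],
])

```text
clock: 12.65
tcp_pos: [0.4061, 0.0243, 0.0924]
orientation: [-0.002, 0.03, 1.0, 0.0]
wrist_force: [0.1, 0.1, 1.2]
finger_gap: 0.0001
```

```bash
python3 - <<'E'
from h import *
go(-.137,.0255,.015)
E
```

```text
shift mm [ 0.5 -0.5 60.4] turn -0.013 tcp rack [-0.1363  0.026 ] tipz 0.0754 gap 0.0001 F [0.11 0.09 1.18] t 12.65
```

Call:
arm_command([
  [1,0,0,25,-0.01],
  [1,0,0,50,-0.01],
  [1,0,0,60,-0.01],
  [1,0,0,60,-0.01],
  [1,-8,0,60,-0.01],
  [1,-16,0,60,-0.01],
  [1,-24,0,60,-0.01],
  [1,-32,0,60,-0.01],
  [1,-40,0,60,-0.01],
  [1,-48,0,60,-0.01],
  [1,-54,0,60,-0.01],
  [1,-54,0,60,-0.01],
])

```text
clock: 13.85
tcp_pos: [0.4637, 0.0214, 0.0344]
orientation: [0.001, 0.023, 1.0, -0.0]
wrist_force: [0.2, -0.4, 0.0]
finger_gap: -0.0002
```

```bash
cat >>h.py <<'E'
def green(f):
    im,d=look('scene',f);m=cv2.inRange(cv2.cvtColor(im,cv2.COLOR_BGR2HSV),(50,90,40),(75,255,255))
    n,l,s,c=cv2.connectedComponentsWithStats(m);i=1+s[1:,4].argmax();pts=cv2.findNonZero((l==i).astype('u1'))
    k=np.load('rack.npz');q=(np.array([ray('scene',*p[0],.051)[:2] for p in pts])-k['t'])@k['R']
    print('green(scene, bias y~+.004)',len(pts),q.mean(0),cv2.minAreaRect((q*1000).astype('f4')))
E
python3 - <<'E'
from h import *
go(-.017,.0255,.015);green('s8')
E
```

```text
shift mm [-61.6  -0.4   2.6] turn 0.0 tcp rack [-0.0786  0.0259] tipz 0.0174 gap -0.0002 F [ 0.22 -0.36  0.02] t 13.85
green(scene, bias y~+.004) 288 [-0.02168542  0.0313809 ] ((-23.134923934936523, 30.90789794921875), (37.5335807800293, 87.32251739501953), 89.88661193847656)
```

Call:
arm_command([
  [1,-8,0,0,0],
  [1,-16,0,0,0],
  [1,-24,0,0,0],
  [1,-32,0,0,0],
  [1,-40,0,0,0],
  [1,-47,0,0,0],
  [1,-52,0,0,0],
  [1,-56,0,0,0],
  [1,-56,0,0,0],
])

```text
clock: 14.8
tcp_pos: [0.5186, 0.0189, 0.0344]
orientation: [0.0, 0.023, 1.0, 0.0]
wrist_force: [-0.0, 0.2, 0.1]
finger_gap: -0.0004
```

Call:
arm_command([
  [1,-1,0,0,0],
  [1,-2,0,0,0],
  [1,-3,0,0,0],
  [1,-3,0,0,0],
])

```text
clock: 15.2
tcp_pos: [0.5209, 0.0188, 0.0343]
orientation: [0.0, 0.023, 1.0, 0.0]
wrist_force: [-0.9, 0.7, -0.5]
finger_gap: 0.0
```

```bash
python3 - <<'E'
from h import *
go(-.017,.0255,.015);green('s9')
E
```

```text
shift mm [-4.3 -0.5  2.3] turn 0.0 tcp rack [-0.0213  0.026 ] tipz 0.0173 gap 0.0 F [-0.94  0.66 -0.49] t 15.2
green(scene, bias y~+.004) 287 [0.03226638 0.03141588] ((32.766448974609375, 31.22281265258789), (39.289451599121094, 83.987060546875), 88.41961669921875)
```

Not yet at the stop, so I'll go on in small steps and watch the force.

Call:
arm_command([
  [1,-1,0,0,0],
  [1,-2,0,0,0],
  [1,-3,0,0,0],
  [1,-3,0,0,0],
])

```text
clock: 15.65
tcp_pos: [0.5243, 0.0186, 0.0343]
orientation: [0.0, 0.023, 1.0, 0.0]
wrist_force: [-1.6, -0.9, 0.2]
finger_gap: 0.0002
```

Call:
arm_command([
  [1,-1,0,0,0],
  [1,-2,0,0,0],
  [1,-2,0,0,0],
])

```text
clock: 15.95
tcp_pos: [0.5258, 0.0186, 0.0343]
orientation: [-0.0, 0.023, 1.0, 0.0]
wrist_force: [-2.2, 0.9, 0.9]
finger_gap: -0.0
```

Call:
arm_command([
  [1,-1,0,0,0],
  [1,-2,0,0,0],
  [1,-2,0,0,0],
])

```text
clock: 16.25
tcp_pos: [0.5257, 0.0186, 0.0341]
orientation: [-0.002, 0.023, 1.0, 0.0]
wrist_force: [-7.5, -0.1, 6.5]
finger_gap: -0.0001
```

Call:
arm_command([
  [1,-1,0,0,0],
  [1,-2,0,0,0],
  [1,-2,0,0,0],
])

```text
clock: 16.55
tcp_pos: [0.5258, 0.0187, 0.0339]
orientation: [-0.004, 0.023, 1.0, -0.0]
wrist_force: [-13.1, -0.4, 9.5]
finger_gap: -0.0001
```

The TCP stopped at x 0.5258 and the force climbed to 13 N, so the box is against the back plate. I'll back straight off, rise clear and check.

Call:
arm_command([
  [1,4,0,0,0],
  [1,15,0,0,0],
  [1,40,0,0,0],
  [1,70,0,-10,0],
  [1,90,0,-50,0],
  [1,90,0,-95,0],
  [1,95,-40,-130,0],
  [1,100,-85,-150,0],
  [1,100,-130,-150,0],
  [1,100,-170,-150,0],
  [1,100,-200,-150,0],
  [1,100,-200,-150,0],
])

```text
clock: 17.75
tcp_pos: [0.421, -0.1804, 0.1846]
orientation: [0.001, 0.026, 1.0, -0.001]
wrist_force: [-0.0, -0.5, -0.4]
finger_gap: 0.0002
```

```bash
python3 - <<'E'
from h import *
im,_=look('top','t10');green('s10');marker('s11')
m=cv2.inRange(cv2.cvtColor(im,cv2.COLOR_BGR2HSV),(50,90,40),(75,255,255));k=np.load('rack.npz')
n,l,s,c=cv2.connectedComponentsWithStats(m);i=1+s[1:,4].argmax();pts=cv2.findNonZero((l==i).astype('u1'))
q=(np.array([ray('top',*p[0],.051)[:2] for p in pts])-k['t'])@k['R'];print(q.mean(0),cv2.minAreaRect((q*1000).astype('f4')))
cv2.imwrite('pics/c10t.png',cv2.convertScaleAbs(cv2.resize(im[160:290,170:350],None,fx=4.4,fy=4.4,interpolation=2),alpha=1.3))
go(0,0,.2)
E
```

```text
green(scene, bias y~+.004) 275 [0.03461016 0.03066427] ((36.066070556640625, 29.661991119384766), (78.05064392089844, 38.90879440307617), 0.08477170020341873)
n 263 pct2/50/98 [[0.0325, -0.048, 0.0347], [0.1015, 0.037, 0.1031], [0.1081, 0.045, 0.1207]] box [260 221  14  26 263]
top:  [0.0967605  0.03164882] [0.02692698 0.03000425] 85
[0.03621069 0.02548101] ((36.28598403930664, 25.068687438964844), (82.4007339477539, 35.73051071166992), 0.7252633571624756)
shift mm [-112.7  173.7  -32.7] turn -0.0 tcp rack [-0.1127 -0.1737] tipz 0.1671 gap -0.0001 F [ 0.18  0.7  -0.51] t 17.9
```

View pics/c10t.png

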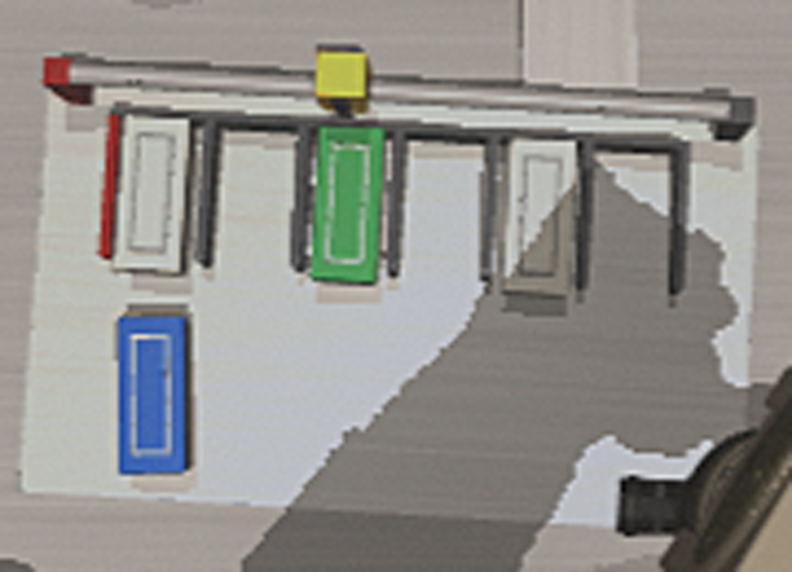

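The green box at (347,205) is fully home in gap 3, level with the two white boxes. The marker at (343,76) is in line with it, and the blue and white boxes haven't moved.

```bash
python3 -c "
from workcell import env
print(env.hand_in())"
```

```text
the job is handed in; nothing more can be done
None
```

The yellow marker is in line with the third gap and the green-lidded box is fully home in it. I handed the job in at about 18 s, with the arm standing clear.

- **Marker:** I pushed it along the rail from the red end with the shut fingertip. It ended at rack y ≈ 27 mm against 26 mm for the middle of the gap. That is the top camera's figure. The scene camera read up to about 5 mm higher, most of which is the roughly 4 mm bias it also shows on the rail posts and dividers.
- **Green box:** I slid it sideways along the plate with two part-open fingers, then pushed it straight in with the fingers shut. It stopped dead and the contact force rose to 13 N. The top camera puts its middle at rack x = 36 mm, y = 25 mm, and it sits square in the gap.
- **Other things:** In the last top view the blue box and both white boxes were where they started. I did not look again at the spray, jar, bowl and spatula at the end; the arm's path kept clear of them and the force readings showed no unexpected contact.

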